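# Gauge the centrifuge buckets and load the long tube

### The job

One of the three centrifuge buckets in the grey stand is clear down to its rubber floor; the other two still have a raising plug for short tubes in the bottom. With the depth rod from its holder, feel down the buckets gently until the foot bottoms on the floor, going on until you have bottomed it in the full-depth bucket, hold it pressed there lightly for a moment so that the rim sets the collar, then stand the rod back in its holder with the collar still at that depth. Then lower the long tube gently into that full-depth bucket, fully home, and leave it there; disturb nothing else.

Things in the scene. Friction and masses are not known exactly. Their poses are not given: they have to be found in the camera images.
- rod_head (a point): centre of the grip of the depth rod, 125 mm above the foot's underside, 21 mm below the top; z up along the rod. The rod is a loose upright steel gauge, 146 mm tall, 0.18 kg: foot 27 mm across, 12 mm tall, lower edge bevelled; shaft 8 mm thick; at the top a round ribbed grip 20 mm across, 42 mm tall. It starts standing in its holder
- rod: the depth rod with its collar; origin at the centre of the foot's underside, z up along the rod
- collar (a joint): steel disc 42 mm across, 10 mm thick, sliding on the rod's shaft with a steady drag of 2.5 N; stays where left. Value in m: its underside is 46 mm + value above the foot's underside; range 0 to 0.046, starts at 0 to 0.005. Too wide for a bore: the rim stops it and pushes it up while the foot goes on down. Bottomed at full depth: 0.025 to 0.033
- rod_holder: the rod's holder, a grey weighted round block fixed to the bench, base 60 mm across, 44 mm tall, with a round hole 31 mm across in the top; origin at the centre of its underside, z up; the hole's floor is 6 mm above the origin
- bucket_a: one of 3 fixed aluminium buckets in a row 64 mm apart in the grey stand, alike outside; origin at the centre of its underside, z up. Rim 45 mm across, two lugs beside it (64 mm over them), mouth 96 mm above the origin. Bore 31 mm across with a flat black rubber floor: 71 to 77 mm below the mouth in the one full-depth bucket, 49 to 60 mm in the two with a plug
- bucket_b: the second bucket, as bucket_a outside. The order in the row is mixed each time; nothing outside shows which one is the full-depth one, it must be felt. A floor is springy: it gives 1 mm per 2.5 N (to 5 mm). 3 to 8 N on it (5 to 10 N with the collar drag) is a gentle press; over 15 N on a bucket, by rod or tube, is too much
- bucket_c: the third bucket, as bucket_a outside; origin at the centre of its underside, 8 mm above the bench, mouth 96 mm above the origin (104 mm above the bench)
- tube_mid (a point): middle of the long tube, 59 mm above its underside; z up along the tube. A loose capped clear plastic tube standing on the bench, 118 mm tall, 0.06 kg: body 28 mm across with a bevelled lower edge, blue cap 33 mm across, 16 mm tall, the cap's centre 51 mm above this point. Fully home at full depth 41 to 47 mm of it stands out
- long_tube: the long tube; origin at the centre of its underside, z up along the tube
- short_tube_1: a short capped tube like the long one but 80 mm tall; bystander, origin at the centre of its underside
- short_tube_2: the second short capped tube, 80 mm tall; bystander, origin at the centre of its underside
- spare_plug: a loose white raising plug, 30 mm across and 22 mm tall; bystander, origin at the centre of its underside
- jar_1: a lidded glass jar of seeds, 70 mm across and 85 mm tall, at the far side; bystander, origin at the centre of its underside
- jar_2: a second such jar; bystander, origin at the centre of its underside
- oil_bottle: an amber bottle, 56 mm across and 190 mm tall, at the far left; bystander, origin at the centre of its underside
- spatula: a thin steel lab spatula, 158 mm long, lying flat near the robot; bystander, origin under its middle
Not all that is in view belongs to the job. What is shaped like the long_tube but brown is not meant.

How it is judged:
On the way, in this order (a step that is already met when the one before it is completed fails the run):
1. the foot of the depth rod is bottomed in the full-depth bucket (more than 66 mm down), the rod upright, with 4 to 15 N between the rod and the bucket (collar drag included), for 0.2 s (((horizontal distance between rod_head and bucket_a below 0.01 m and z of rod_head in the frame of bucket_a below 0.155 m and angle between rod_head's own z axis and vertical below 0.12 rad and contact force between rod and bucket_a between 4 and 15 N) or (horizontal distance between rod_head and bucket_b below 0.01 m and z of rod_head in the frame of bucket_b below 0.155 m and angle between rod_head's own z axis and vertical below 0.12 rad and contact force between rod and bucket_b between 4 and 15 N) or (horizontal distance between rod_head and bucket_c below 0.01 m and z of rod_head in the frame of bucket_c below 0.155 m and angle between rod_head's own z axis and vertical below 0.12 rad and contact force between rod and bucket_c between 4 and 15 N))), for 0.2 s.
2. the rod stands upright in its holder, let go, the collar at the full-depth setting (0.022 to 0.037 m) (horizontal distance between rod_head and rod_holder below 0.01 m and z of rod_head in the frame of rod_holder between 0.125 and 0.136 m and angle between rod_head's own z axis and vertical below 0.12 rad and contact force between rod and the fingers below 0.1 N and value of joint collar between 0.022 and 0.037 m), for 0.2 s.
At the end, for the whole second after the job is handed in: The long tube stands upright in the full-depth bucket, resting on its floor (underside 67 to 81 mm below the mouth, 4 mm off its axis at most); the rod stands upright in its holder (foot within 5 mm of its floor); both still and let go, collar at 0.022 to 0.037 m; upright within 7 degrees (all of step 2 and ((horizontal distance between tube_mid and bucket_a below 0.004 m and z of tube_mid in the frame of bucket_a between 0.074 and 0.088 m and contact force between long_tube and bucket_a above 0.15 N) or (horizontal distance between tube_mid and bucket_b below 0.004 m and z of tube_mid in the frame of bucket_b between 0.074 and 0.088 m and contact force between long_tube and bucket_b above 0.15 N) or (horizontal distance between tube_mid and bucket_c below 0.004 m and z of tube_mid in the frame of bucket_c between 0.074 and 0.088 m and contact force between long_tube and bucket_c above 0.15 N)) and angle between tube_mid's own z axis and vertical below 0.12 rad and linear speed of each of long_tube, rod below 0.02 m/s and contact force between long_tube and the fingers below 0.1 N); the robot touches nothing.
It fails at once if the depth rod is pressed on a bucket with more than 15 N (contact force between rod and bucket_a above 15 N or contact force between rod and bucket_b above 15 N or contact force between rod and bucket_c above 15 N).
It fails at once if the long tube is pressed or dropped on a bucket with more than 15 N (contact force between long_tube and bucket_a above 15 N or contact force between long_tube and bucket_b above 15 N or contact force between long_tube and bucket_c above 15 N).
It fails at once if a bystander (short tube, spare plug, jar, bottle, spatula) is shifted by more than 20 mm (distance of any of short_tube_1, short_tube_2, spare_plug, jar_1, jar_2, oil_bottle, spatula from where it was at the start of the episode above 0.02 m).
It also fails if it takes over 72 s, if anything falls off the work surface, if the arm or the gripper's body presses on something with over 40 N, if the wrist force passes 120 N, or if a joint passes its speed limit or range.

### The arm

A 6-joint arm with a two-finger parallel gripper is mounted at the origin on the work surface. World frame = base frame: x ahead of the robot, y to its left, z up, the work surface at z = 0. Lengths are in m, angles in rad, forces in N, time in s.
With the tool pointing down it reaches from about 0.3 to 0.875 m from the base axis. Payload 6.4 kg.
Tool frame: the origin (TCP) lies at the centre of the arm's flange, where the gripper is bolted on; the fingertips stand 173 mm ahead of it and the grasp point (between the pads) lies 155 mm ahead of it (ctrl.pinch_z is the distance from the TCP to the grasp point, in m); z points along the fingers, y is the direction in which the jaws open and shut (so a half turn about z gives the same grasp; the last joint's range is limited). The gripper opens to 85 mm and grips with 20 to 120 N. Pads are 22 mm wide; open, the fingers measure 114 mm over their backs; the gripper's body (76 mm by 85 mm) begins 54 mm behind the grasp point. The pads swing forward as they close: fully open they stand 13 mm farther back than shut.
Start: joints at [1.052, 0.181, 1.607, -0, 1.354, -0.206], TCP at [0.177, 0.547, 0.405] pointing down, gripper open.
Joint ranges: [-2.99, 2.99], [-0.89, 2.07], [0.3, 2.58], [-1.14, 4.28], [0, 2.63], [-3.12, 3.12]. Speed limits (rad/s): [2.57, 2.57, 3.01, 3.14, 3.14, 3.14].

### API

Orientations are given as a unit quaternion [w, x, y, z].
In Python, from bench import ctrl gives the robot as it stands.
- The arm moves only by the tool drive_tool, never from a script. Its argument "commands" is a list that holds one entry, the list of rows, each a list of 7 numbers: the shift along the tool's x, y, z in units of 50 mm (1.0 is 50 mm), then the turn, a rotation vector about the tool's x, y, z in units of 8 degrees (1.0 is 8 degrees), then the closure in counts, from 0 (fully open) to 255 (shut). A call has 1 to 10 rows; each row shifts and turns the commanded pose from where the row before left it, along the tool's axes as they then stand; what a row does not reach is not made up. A row lasts 1/10 s, in which the tool goes at most 50 mm and 8.59 degrees, less where a joint would pass 70% of its speed; a pose out of reach is approached as far as the arm can. A call is refused whole if a number of a shift passes 1 or a number of a turn 1, either way. A call with a gripper value outside its range is refused whole. The fingers move at their own pace and stop on an object; the grip force is fixed at half the most. Time passes only in rows, so rows that do not move let the fingers close. It gives the time, the measured TCP pose, the force and the opening at its end, in the units of the state.
- ctrl.get_obs(): the state, without advancing time (a new reading comes with each control period).
- ctrl.camera(name): name is "scene" or "top" or "wrist"; returns a dict with "pixels" (420x560x3 uint8, red, green, blue), "depth" (420x560 float32, m along the optical axis (not along the pixel's ray), 0 where there is no reading), "intrinsics" (3x3 intrinsics, pixels), "k1" (the pictures are not rectified: a ray, as slopes to the right and down, at radius r is drawn at 1 + k1 r^2 times it, then the intrinsics apply), "R" (3x3) and "t" (3): a world point X has camera coordinates R X + t; the wrist camera has in their place "tool_from_camera" (4x4, takes a point from camera to tool coordinates, whose origin is the TCP and whose axes are the flange's). Camera axes: x right, y down, z forward; pixel columns grow to the right and rows downward; lengths in m; the calibration is good to about 2 mm. A picture is of the moment at which its call begins: read the wrist's pose just before it.
- ctrl.hand_in(): hands the job in, once; it reports no verdict.
The state is a dict: "time_s": time; "q": joint angles; "dq": joint speeds; "joint_efforts": joint torques, N m; "eef_pos": TCP position; "eef_rot": TCP orientation; "wrist_force": force on the tool from outside, world axes, zero at the start; "torque": the same for the moment, N m; "opening": opening from 0.0 (shut) to 1.0 (fully open).
Only numpy, scipy, OpenCV 4.12 (cv2) and the standard library are available. Lean on these libraries where they do the work, as an engineer would, in place of code of your own. Each camera call takes 0.05 s, during which the arm holds its last target. There are 200 camera calls.

## Working session

There is one attempt and no reset: what is moved stays moved. The work goes in short steps, Python scripts to look and compute and a tool call to move; the robot and the scene stay as the last step left them, time stands still between calls to the robot, and variables do not carry over. Pictures are saved under pics/ and viewed, about 8 in all and at most 12, crops included, and the job is handed in when it is done.

Besides the shell and the picture viewer there is one more tool, called after "Emit:" by a JSON object that holds its "fn" and its "kwargs", one argument or row to a line. drive_tool: Moves the arm, as the interface text tells. Its arguments: {"type":"object","properties":{"commands":{"type":"array","items":{"type":"array","items":{"type":"array","items":{"type":"number"}}}}},"required":["commands"]}

```bash
ls; mkdir -p pics; cat > h.py <<'E'
import numpy as np, cv2
from bench import ctrl
from scipy.spatial.transform import Rotation as Ro
def rot(o): 
    q=o["eef_rot"]; return Ro.from_quat([q[1],q[2],q[3],q[0]]).as_matrix()
def cam(n):
    o=ctrl.get_obs(); c=ctrl.camera(n)
    if n=="wrist":
        T=np.eye(4); T[:3,:3]=rot(o); T[:3,3]=o["eef_pos"]
        M=T@np.array(c["tool_from_camera"]); c["Rw"]=M[:3,:3]; c["o"]=M[:3,3]
    else:
        R=np.array(c["R"]); c["Rw"]=R.T; c["o"]=-R.T@np.array(c["t"])
    return c
def rays(c,uv):
    K=np.array(c["intrinsics"]); uv=np.asarray(uv,float).reshape(-1,2)
    d=np.c_[(uv[:,0]-K[0,2])/K[0,0],(uv[:,1]-K[1,2])/K[1,1]]
    s=d.copy()
    for _ in range(20): s=d/(1+c["k1"]*(s**2).sum(1,keepdims=True))
    return np.c_[s,np.ones(len(s))]
def onz(c,uv,z):
    r=rays(c,uv)@c["Rw"].T; return c["o"]+r*((z-c["o"][2])/r[:,2:])
def cloud(c):
    h,w=c["depth"].shape; v,u=np.mgrid[:h,:w]
    return (c["o"]+(rays(c,np.c_[u.ravel(),v.ravel()])*c["depth"].reshape(-1,1))@c["Rw"].T).reshape(h,w,3)
def save(c,n): cv2.imwrite("pics/"+n,cv2.cvtColor(c["pixels"],cv2.COLOR_RGB2BGR))
E
python3 - <<'E'
from h import *
o=ctrl.get_obs(); print(o, ctrl.pinch_z)
for n in("top","scene"):
    c=cam(n); save(c,n+".png"); print(n,c["o"],c["Rw"][:,2],c["k1"],c["intrinsics"]); np.save(n,cloud(c))
E
```

```text
pics
{'time_s': 0.0, 'q': array([ 1.05172846e+00,  1.81549301e-01,  1.60802811e+00,  3.71456029e-05,
        1.35380634e+00, -2.06338455e-01]), 'dq': array([-0.00138637, -0.00131077, -0.00049169, -0.00135487,  0.00013502,
       -0.00010884]), 'joint_efforts': array([-2.20686496e-03, -4.44868326e+01, -3.51333618e+01, -5.23308299e-04,
        9.08417307e-03,  3.17843774e-05]), 'eef_pos': array([0.17677   , 0.54688034, 0.40376953]), 'eef_rot': array([-3.34695904e-04,  1.55732201e-01,  9.87798906e-01, -8.30848229e-04]), 'wrist_force': array([-0.15534595,  0.33766649,  0.39476567]), 'torque': array([ 0.01049839, -0.02682499, -0.023891  ]), 'opening': 0.9979947511100545} 0.1547
top [0.39458513 0.02319065 1.57829318] [ 0.11807256  0.00391961 -0.99299723] 0.06228022459960677 [[514.04372712   0.         286.79539099]
 [  0.         514.04372712 224.46504164]
 [  0.           0.           1.        ]]
scene [ 1.14455575 -0.25273377  1.03071008] [-0.5136718   0.24333071 -0.82275844] -0.16319048702985153 [[508.95384312   0.         279.64256147]
 [  0.         508.95384312 212.60232241]
 [  0.           0.           1.        ]]
```

View pics/top.png

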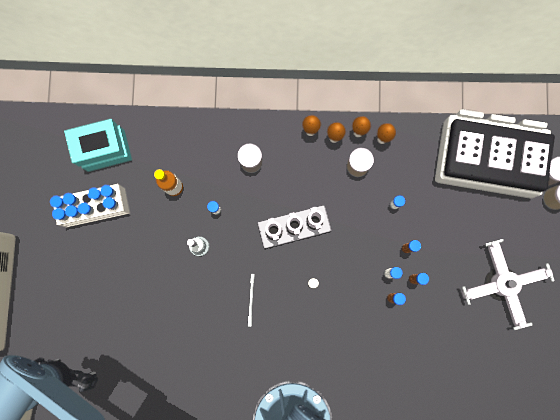

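View pics/scene.png

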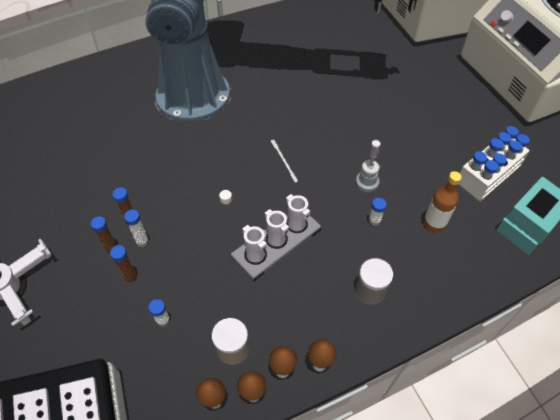

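Top view: the rod and holder are at about (197,245), the buckets at (273,231), (294,225) and (316,219). The clear long tube has its cap at (396,273), with brown tubes at (414,246), (422,279) and (399,299). The scene view agrees.

```bash
python3 - <<'E'
from h import *
P=np.load("top.npy"); img=cv2.imread("pics/top.png"); hsv=cv2.cvtColor(img,cv2.COLOR_BGR2HSV)
blue=((hsv[...,0]>95)&(hsv[...,0]<125)&(hsv[...,1]>150)&(hsv[...,2]>80)).astype(np.uint8)
n,l,s,ce=cv2.connectedComponentsWithStats(blue)
for i in range(1,n):
    if s[i,4]>30: p=P[l==i]; zt=p[:,2].max(); q=p[p[:,2]>zt-.006]; print("blue",ce[i].round(),s[i,4],q.mean(0).round(4),zt.round(3))
def crop(u0,u1,v0,v1,z0,z1,name):
    p=P[v0:v1,u0:u1].reshape(-1,3); q=p[(p[:,2]>z0)&(p[:,2]<z1)]
    if len(q):
        b=(q.min(0)+q.max(0))/2; print(name,len(q),"mean",q.mean(0).round(4),"mid",b.round(4),"ext",(np.ptp(q,axis=0)).round(3))
crop(185,212,230,262,.135,.17,"grip"); crop(185,212,230,262,.035,.05,"holder"); crop(185,212,230,262,.05,.08,"collar")
for i,(u,v) in enumerate([(273,231),(294,225),(316,219)]): crop(u-13,u+13,v-15,v+15,.097,.112,"bucket%d"%i)
crop(300,325,270,295,.01,.04,"plug")
E
```

```text
blue [103. 195.] 339 [0.3946 0.0232 1.5783] 1.578
blue [ 67. 206.] 596 [0.3946 0.0232 1.5783] 1.578
blue [399. 201.] 102 [0.3946 0.0232 1.5783] 1.578
blue [213. 206.] 105 [0.6187 0.2479 0.0871] 0.091
blue [414. 245.] 115 [0.3946 0.0232 1.5783] 1.578
blue [396. 272.] 115 [0.3946 0.0232 1.5783] 1.578
blue [422. 278.] 118 [0.3946 0.0232 1.5783] 1.578
blue [399. 298.] 121 [ 0.37   -0.2903  0.1225] 0.127
grip 50 mean [0.5073 0.2948 0.1507] mid [0.5074 0.2955 0.1467] ext [0.019 0.019 0.022]
holder 25 mean [0.5029 0.2816 0.0443] mid [0.5054 0.2878 0.0437] ext [0.036 0.027 0.01 ]
collar 121 mean [0.5058 0.2919 0.0674] mid [0.5072 0.2958 0.0642] ext [0.041 0.039 0.028]
bucket0 137 mean [0.5569 0.0696 0.1048] mid [0.5572 0.0698 0.1046] ext [0.061 0.043 0.015]
bucket1 133 mean [0.5748 0.0085 0.1043] mid [0.5746 0.0083 0.1042] ext [0.063 0.041 0.014]
bucket2 141 mean [ 0.5925 -0.053   0.1046] mid [ 0.5928 -0.0532  0.1048] ext [0.061 0.043 0.014]
plug 84 mean [ 0.405  -0.0524  0.0232] mid [ 0.4082 -0.0458  0.0227] ext [0.066 0.061 0.025]
```

```bash
cat >> h.py <<'E'
def go(x,y,z,yaw=None):
    """units of move from present pose to TCP x,y,z, tool-y axis direction yaw (deg)"""
    o=ctrl.get_obs(); R=rot(o); d=R.T@(np.array([x,y,z])-o["eef_pos"])/.05
    cur=np.degrees(np.arctan2(R[1,1],R[0,1])); yaw=cur if yaw is None else yaw
    t=(yaw-cur+90)%180-90
    Ry=Ro.from_euler('z',cur+t,degrees=True).as_matrix()@np.array([[0,1,0],[1,0,0],[0,0,-1]]).T
    w=Ro.from_matrix(R.T@Ry).as_rotvec(degrees=True)/8
    print("shift",d.round(3),"turn",w.round(3),"yaw",cur.round(2),"pos",o["eef_pos"].round(4),"t",o["time_s"],"F",o["wrist_force"].round(2))
E
python3 - <<'E'
from h import *
c=cam("top")
for uv in [(396,272),(414,245),(422,278),(399,298)]: print(onz(c,uv,.112))
w=cam("wrist"); print(w["tool_from_camera"],w["intrinsics"],w["k1"])
go(.507,.2955,.404)
E
```

```text
[[ 0.44160036 -0.2837235   0.112     ]]
[[ 0.51963493 -0.33466197  0.112     ]]
[[ 0.42686723 -0.35661481  0.112     ]]
[[ 0.36907205 -0.29199438  0.112     ]]
[[ 9.13245441e-05 -9.61053987e-01 -2.76360682e-01  6.86300602e-02]
 [ 9.99999022e-01 -2.97858115e-04  1.36626593e-03 -1.92298027e-04]
 [-1.39537159e-03 -2.76360537e-01  9.61053020e-01  3.05757454e-02]
 [ 0.00000000e+00  0.00000000e+00  0.00000000e+00  1.00000000e+00]] [[297.40837303   0.         279.96940054]
 [  0.         297.40837303 210.17602321]
 [  0.           0.           1.        ]] -0.024163039896299865
shift [-7.831e+00 -2.754e+00  3.000e-03] turn [-0.008 -0.002 -0.   ] yaw 72.08 pos [0.1768 0.547  0.4041] t 0.2 F [ 0.46  0.12 -0.67]
```

Emit:
{"fn": "drive_tool", "kwargs": {
  "commands": [
    [[-0.78,-0.28,0,0,0,0,0],[-0.78,-0.28,0,0,0,0,0],[-0.78,-0.28,0,0,0,0,0],[-0.78,-0.28,0,0,0,0,0],[-0.78,-0.27,0,0,0,0,0],[-0.78,-0.27,0,0,0,0,0],[-0.78,-0.27,0,0,0,0,0],[-0.78,-0.27,0,0,0,0,0],[-0.78,-0.27,0,0,0,0,0],[-0.78,-0.27,0,0,0,0,0]]
  ]
}}

```text
time_s: 1.2
eef_pos: [0.507, 0.2955, 0.4046]
eef_rot: [-0.0, 0.156, 0.988, 0.0]
wrist_force: [-0.1, -0.3, 0.2]
opening: 0.998
```

```bash
python3 - <<'E'
from h import *
w=cam("wrist"); save(w,"w1.png"); go(.507,.2955,.288); P=cloud(w); np.save("w1",P)
m=w["depth"]>0
for nm,cx,cy,z0,z1,r in[("grip",.507,.2955,.14,.16,.02),("holder",.507,.2955,.04,.049,.035),("b0",.557,.07,.1,.11,.04),("b1",.5748,.0085,.1,.11,.04),("b2",.5925,-.053,.1,.11,.04)]:
    q=P[m&(np.hypot(P[...,0]-cx,P[...,1]-cy)<r)&(P[...,2]>z0)&(P[...,2]<z1)]
    if len(q): print(nm,len(q),q.mean(0).round(4),((q.min(0)+q.max(0))/2).round(4),np.ptp(q,axis=0).round(3))
E
```

```text
shift [0.113 0.046 2.331] turn [-0.009  0.028  0.   ] yaw 71.86 pos [0.5112 0.2918 0.4046] t 1.25 F [ 2.77 -3.75  1.08]
grip 562 [0.5081 0.2971 0.1511] [0.5093 0.2969 0.1473] [0.02  0.02  0.014]
holder 115 [0.4943 0.3012 0.0439] [0.501  0.2979 0.043 ] [0.025 0.04  0.006]
b0 530 [0.5442 0.0719 0.103 ] [0.5475 0.0711 0.1029] [0.041 0.043 0.006]
b1 129 [0.5514 0.0018 0.1018] [0.5525 0.0008 0.1023] [0.017 0.018 0.005]
b2 156 [ 0.5755 -0.0531  0.1027] [ 0.5759 -0.0542  0.1027] [0.024 0.027 0.005]
```

View pics/w1.png

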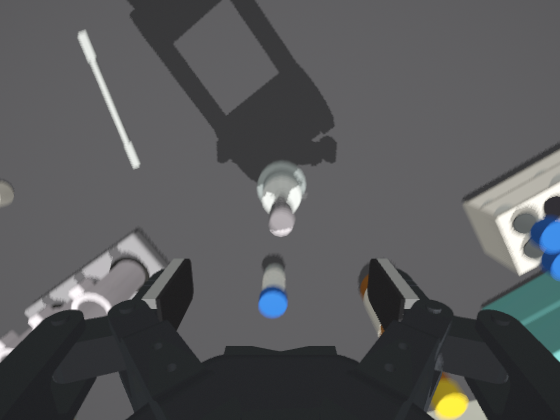

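The rod grip is at (281,220), and short tube 1's cap at (272,302) is clear of the jaws. The arm was still settling when this was taken, so I'll descend part way, let it settle and re-measure.

Emit:
{"fn": "drive_tool", "kwargs": {
  "commands": [
    [[0,0,0.4,0,0,0,0],[0,0,0.4,0,0,0,60],[0,0,0.2,0,0,0,60],[0,0,0,0,0,0,60],[0,0,0,0,0,0,60],[0,0,0,0,0,0,60]]
  ]
}}

```text
time_s: 1.85
eef_pos: [0.5061, 0.2971, 0.356]
eef_rot: [0.001, 0.156, 0.988, 0.0]
wrist_force: [-1.1, -0.8, -0.1]
opening: 0.765
```

```bash
python3 - <<'E'
from h import *
w=cam("wrist"); go(.507,.2955,.288); P=cloud(w);print(ctrl.get_obs()["opening"])
m=w["depth"]>0
for nm,cx,cy,z0,z1,r in[("grip",.507,.2955,.145,.16,.02),("holder",.507,.2955,.04,.049,.035)]:
    q=P[m&(np.hypot(P[...,0]-cx,P[...,1]-cy)<r)&(P[...,2]>z0)&(P[...,2]<z1)]
    if len(q): print(nm,len(q),q.mean(0).round(4),((q.min(0)+q.max(0))/2).round(4),np.ptp(q,axis=0).round(3))
t=cam("top"); np.save("top2",cloud(t))
E
```

```text
shift [-0.025 -0.026  1.36 ] turn [ 0.009  0.012 -0.   ] yaw 72.1 pos [0.5061 0.2971 0.356 ] t 1.9 F [0.25 0.01 0.27]
0.7608189398579682
grip 821 [0.5082 0.2971 0.1515] [0.5095 0.2969 0.1495] [0.02  0.02  0.009]
holder 177 [0.4941 0.3015 0.0437] [0.4995 0.2984 0.043 ] [0.023 0.039 0.006]
```

Emit:
{"fn": "drive_tool", "kwargs": {
  "commands": [
    [[-0.04,0,0.4,0,0,0,60],[0,0,0.4,0,0,0,60],[0,0,0.36,0,0,0,60],[0,0,0.2,0,0,0,60],[0,0,0,0,0,0,120],[0,0,0,0,0,0,200],[0,0,0,0,0,0,255],[0,0,0,0,0,0,255],[0,0,0,0,0,0,255],[0,0,0,0,0,0,255]]
  ]
}}

```text
time_s: 2.95
eef_pos: [0.5083, 0.2964, 0.2882]
eef_rot: [0.001, 0.156, 0.988, 0.001]
wrist_force: [-0.1, 0.4, 5.8]
opening: 0.213
```

```bash
python3 - <<'E'
from h import *
go(.508,.2965,.34); o=ctrl.get_obs(); print(o["opening"],o["torque"])
E
```

```text
shift [ 4.000e-03  1.000e-03 -1.037e+00] turn [ 0.012  0.015 -0.   ] yaw 72.08 pos [0.5083 0.2964 0.2882] t 2.95 F [-0.06  0.43  5.82]
0.21284794257076306 [0.05613016 0.01506613 0.01179013]
```

Emit:
{"fn": "drive_tool", "kwargs": {
  "commands": [
    [[0,0,-0.2,0,0,0,255],[0,0,-0.4,0,0,0,255],[0,0,-0.6,0,0,0,255],[0,0,-0.6,0,0,0,255],[0,0,-0.6,0,0,0,255],[0,0,-0.24,0,0,0,255],[0,0,0,0,0,0,255],[0,0,0,0,0,0,255]]
  ]
}}

```text
time_s: 3.75
eef_pos: [0.5073, 0.296, 0.4172]
eef_rot: [-0.001, 0.156, 0.988, -0.001]
wrist_force: [0.9, 0.1, -2.4]
opening: 0.217
```

```bash
python3 - <<'E'
from h import *
go(.625,-.007,.42,); print(ctrl.get_obs()["opening"])
E
```

```text
shift [-4.104 -5.041 -0.056] turn [-0.009 -0.012 -0.   ] yaw 72.08 pos [0.5073 0.296  0.4172] t 3.75 F [ 0.9   0.1  -2.42]
0.2169107635589574
```

Emit:
{"fn": "drive_tool", "kwargs": {
  "commands": [
    [[-0.3,-0.36,0,0,0,0,255],[-0.6,-0.72,0,0,0,0,255],[-0.7,-0.86,0,0,0,0,255],[-0.7,-0.86,0,0,0,0,255],[-0.7,-0.86,0,0,0,0,255],[-0.6,-0.72,0,0,0,0,255],[-0.35,-0.46,0,0,0,0,255],[-0.15,-0.2,0,0,0,0,255],[0,0,0,0,0,0,255],[0,0,0,0,0,0,255]]
  ]
}}

```text
time_s: 4.75
eef_pos: [0.6189, 0.0094, 0.4172]
eef_rot: [-0.001, 0.156, 0.988, 0.0]
wrist_force: [0.2, -0.7, -2.1]
opening: 0.216
```

```bash
python3 - <<'E'
from h import *
w=cam("wrist"); go(.5572,.0698,.42); save(w,"w2.png"); P=cloud(w); m=w["depth"]>0; np.save("w2",P)
B=np.array([[.5572,.0698],[.5746,.0083],[.5928,-.0532]])
for b in B:
    q=P[m&(np.hypot(P[...,0]-b[0],P[...,1]-b[1])<.042)&(P[...,2]>.098)&(P[...,2]<.11)]
    # inner-edge of rim circle fit: ring points within r 15..23
    c=b.copy()
    for _ in range(8):
        d=q[:,:2]-c; r=np.hypot(*d.T); k=(r<.024); A=np.c_[2*q[k,:2],np.ones(k.sum())]; s=np.linalg.lstsq(A,(q[k,:2]**2).sum(1),rcond=None)[0]; c=s[:2]
    print(b,len(q),q.mean(0).round(4),((q.min(0)+q.max(0))/2).round(4),np.ptp(q,axis=0).round(3),"fit",c.round(4),np.sqrt(s[2]+c@c).round(4))
E
```

```text
shift [ 1.541  0.763 -0.042] turn [ 0.002 -0.014  0.   ] yaw 72.15 pos [0.6189 0.0099 0.4177] t 4.8 F [ 0.36 -0.47 -2.75]
[0.5572 0.0698] 1483 [0.5578 0.0695 0.1034] [0.5587 0.0692 0.1024] [0.065 0.045 0.009] fit [0.5587 0.0691] 0.0193
[0.5746 0.0083] 1321 [0.5762 0.0084 0.1035] [0.5767 0.0097 0.1022] [0.064 0.08  0.008] fit [0.5768 0.0081] 0.0191
[ 0.5928 -0.0532] 1267 [ 0.5936 -0.0527  0.1032] [ 0.5947 -0.0437  0.1022] [0.064 0.063 0.008] fit [ 0.5944 -0.0523] 0.0193
```

View pics/w2.png

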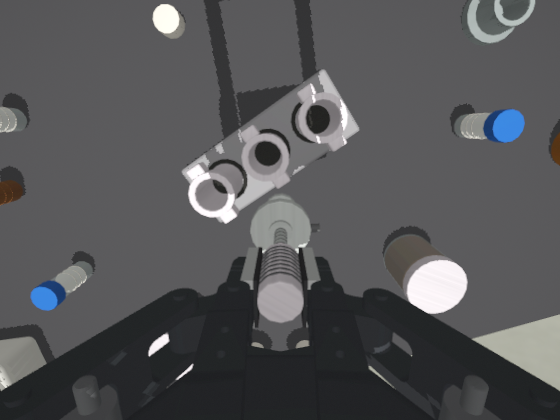

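The three bucket mouths are at (320,118), (268,155) and (213,194), and the rod hangs straight in the jaws. Fits from the wrist and top cameras agree to about 1.5 mm. I'll move over the first bucket.

```bash
python3 - <<'E'
from h import *
P=np.load("w2.npy"); o=ctrl.get_obs(); R=rot(o)
L=(P-o["eef_pos"])@R   # tool coords
for z0,z1 in [(.205,.222),(.222,.24),(.13,.15)]:
    q=L[(np.abs(L[...,0])<.05)&(np.abs(L[...,1])<.03)&(L[...,2]>z0)&(L[...,2]<z1)]
    print(z0,len(q),q.min(0).round(4),q.max(0).round(4),np.median(q,0).round(4)) if len(q) else 0
go(.5583,.0699,.394)
E
```

```text
0.205 1179 [-0.0162 -0.0208  0.2051] [0.0196 0.02   0.222 ] [0.0032 0.0003 0.2214]
0.222 1234 [-0.0171 -0.0209  0.222 ] [0.0203 0.026  0.232 ] [ 0.0053 -0.0004  0.2225]
0.13 3767 [-0.0124 -0.0299  0.13  ] [0.0123 0.03   0.15  ] [ 0.0052 -0.0005  0.1369]
shift [1.52  0.771 0.478] turn [ 0.002 -0.014  0.   ] yaw 72.15 pos [0.6189 0.0099 0.4177] t 4.8 F [ 0.36 -0.47 -2.75]
```

Emit:
{"fn": "drive_tool", "kwargs": {
  "commands": [
    [[0.25,0.13,0,0,0,0,255],[0.4,0.2,0,0,0,0,255],[0.4,0.2,0,0,0,0,255],[0.3,0.15,0,0,0,0,255],[0.17,0.09,0.1,0,0,0,255],[0,0,0.2,0,0,0,255],[0,0,0.18,0,0,0,255],[0,0,0,0,0,0,255],[0,0,0,0,0,0,255]]
  ]
}}

```text
time_s: 5.7
eef_pos: [0.5592, 0.0679, 0.3939]
eef_rot: [-0.001, 0.156, 0.988, -0.0]
wrist_force: [-0.8, -0.4, -1.7]
opening: 0.22
```

```bash
python3 - <<'E'
from h import *
c=cam("scene"); save({"pixels":cv2.resize(c["pixels"][180:290,220:350],None,fx=5,fy=5,interpolation=cv2.INTER_CUBIC)},"s2.png")
go(.5583,.0699,.388)
P=cloud(c); m=c["depth"]>0
b=np.array([.5583,.0699])
for z0,z1 in [(.113,.123),(.17,.18),(.125,.155)]:
    q=P[m&(np.hypot(P[...,0]-b[0],P[...,1]-b[1])<.03)&(P[...,2]>z0)&(P[...,2]<z1)]
    if len(q): print(z0,len(q),q.mean(0).round(4),((q.min(0)+q.max(0))/2).round(4),np.ptp(q,axis=0).round(3))
E
```

```text
shift [0.031 0.031 0.127] turn [-0.001 -0.003 -0.   ] yaw 72.03 pos [0.5593 0.068  0.3944] t 5.75 F [ 0.51  1.2  -1.9 ]
0.113 67 [0.5637 0.0656 0.12  ] [0.5611 0.0674 0.1182] [0.027 0.027 0.01 ]
0.17 165 [0.5619 0.066  0.1723] [0.5603 0.0666 0.1742] [0.042 0.041 0.008]
0.125 15 [0.5625 0.0673 0.1294] [0.5646 0.0688 0.1308] [0.012 0.019 0.012]
```

View pics/s2.png

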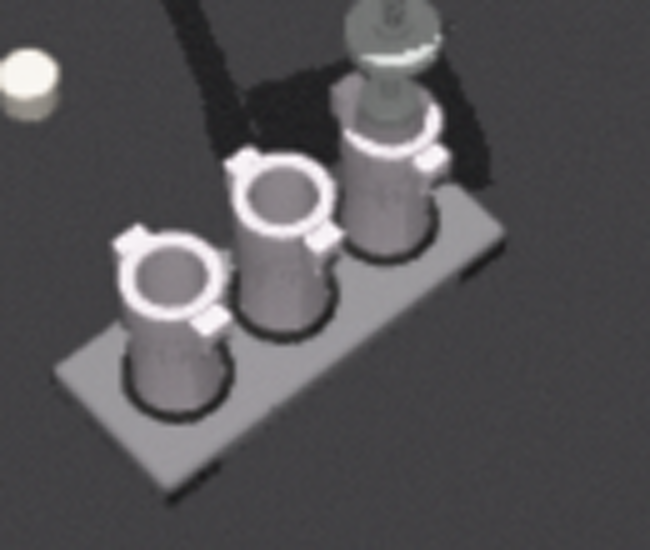

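The foot hangs over the first bucket, at crop (387,100), just inside its rim. I'll compare foot and rims within this one camera.

```bash
python3 - <<'E'
from h import *
c=cam("scene"); P=cloud(c); m=c["depth"]>0
T=np.load("top2.npy"); F=[]
for b in np.array([[.5587,.0691],[.5768,.0081],[.5944,-.0523]]):
  for nm,X in(("scene",P),("top",T)):
    q=X[(np.hypot(X[...,0]-b[0],X[...,1]-b[1])<.042)&(X[...,2]>.099)&(X[...,2]<.109)]; cc=b.copy()
    for _ in range(10):
        r=np.hypot(*(q[:,:2]-cc).T); k=r<.0235; A=np.c_[2*q[k,:2],np.ones(k.sum())]; s=np.linalg.lstsq(A,(q[k,:2]**2).sum(1),rcond=None)[0]; cc=s[:2]
    print(nm,len(q),cc.round(4),np.sqrt(s[2]+cc@cc).round(4),q.mean(0).round(4))
b=np.array([.5593,.068])
q=P[m&(np.hypot(P[...,0]-b[0],P[...,1]-b[1])<.03)&(P[...,2]>.15)&(P[...,2]<.185)]
print("collar",q[:,2].min(),((q.min(0)+q.max(0))/2).round(4),np.ptp(q,axis=0))
E
```

```text
scene 156 [0.559  0.0689] 0.0197 [0.5651 0.0667 0.1019]
top 113 [0.557  0.0699] 0.0194 [0.5568 0.0682 0.1043]
scene 209 [0.5774 0.0074] 0.0193 [0.5775 0.0084 0.1023]
top 119 [0.575  0.0086] 0.0194 [0.5748 0.0078 0.1041]
scene 231 [ 0.5954 -0.0543] 0.0193 [ 0.5956 -0.0534  0.1021]
top 120 [ 0.5928 -0.0527] 0.0192 [ 0.5917 -0.053   0.1048]
collar 0.16108619180417594 [0.5599 0.0699 0.1728] [0.04333712 0.04584208 0.02351139]
```

Emit:
{"fn": "drive_tool", "kwargs": {
  "commands": [
    [[0.04,0.03,0.05,0,0,0,255],[0,0,0.05,0,0,0,255],[0,0,0.02,0,0,0,255],[0,0,0.02,0,0,0,255],[0,0,0,0,0,0,255]]
  ]
}}

```text
time_s: 6.3
eef_pos: [0.5574, 0.0706, 0.3875]
eef_rot: [-0.0, 0.156, 0.988, -0.0]
wrist_force: [0.7, 0.3, -2.9]
opening: 0.218
```

Emit:
{"fn": "drive_tool", "kwargs": {
  "commands": [
    [[0,0,0.02,0,0,0,255],[0,0,0.01,0,0,0,255],[0,0,0.01,0,0,0,255]]
  ]
}}

```text
time_s: 6.6
eef_pos: [0.5575, 0.0706, 0.3857]
eef_rot: [0.0, 0.156, 0.988, 0.0]
wrist_force: [0.2, -0.6, -2.0]
opening: 0.218
```

```bash
python3 -c "
from h import *
go(.5578,.07,.384)"
```

```text
shift [-0.01  -0.009  0.034] turn [ 0.  0. -0.] yaw 72.08 pos [0.5575 0.0706 0.3857] t 6.6 F [ 0.19 -0.59 -2.05]
```

Emit:
{"fn": "drive_tool", "kwargs": {
  "commands": [
    [[-0.01,-0.01,0.01,0,0,0,255],[0,0,0.01,0,0,0,255],[0,0,0.01,0,0,0,255]]
  ]
}}

```text
time_s: 6.9
eef_pos: [0.5578, 0.0699, 0.3842]
eef_rot: [0.0, 0.156, 0.988, 0.0]
wrist_force: [0.9, -0.0, -1.4]
opening: 0.216
```

Emit:
{"fn": "drive_tool", "kwargs": {
  "commands": [
    [[0,0,0.01,0,0,0,255],[0,0,0.01,0,0,0,255],[0,0,0.01,0,0,0,255]]
  ]
}}

```text
time_s: 7.2
eef_pos: [0.5578, 0.07, 0.3827]
eef_rot: [0.0, 0.156, 0.988, 0.0]
wrist_force: [-0.2, -0.3, -1.8]
opening: 0.218
```

Emit:
{"fn": "drive_tool", "kwargs": {
  "commands": [
    [[0,0,0.01,0,0,0,255],[0,0,0.01,0,0,0,255],[0,0,0.02,0,0,0,255],[0,0,0.02,0,0,0,255]]
  ]
}}

```text
time_s: 7.6
eef_pos: [0.5578, 0.0699, 0.3796]
eef_rot: [-0.0, 0.156, 0.988, -0.0]
wrist_force: [-0.8, 0.6, -2.1]
opening: 0.221
```

Emit:
{"fn": "drive_tool", "kwargs": {
  "commands": [
    [[0,0,0.06,0,0,0,255],[0,0,0.1,0,0,0,255],[0,0,0.1,0,0,0,255],[0,0,0.1,0,0,0,255],[0,0,0.1,0,0,0,255],[0,0,0.1,0,0,0,255],[0,0,0.1,0,0,0,255],[0,0,0.06,0,0,0,255],[0,0,0,0,0,0,255]]
  ]
}}

```text
time_s: 8.5
eef_pos: [0.5576, 0.0699, 0.3431]
eef_rot: [-0.0, 0.156, 0.988, -0.0]
wrist_force: [-0.5, 0.7, -1.6]
opening: 0.218
```

Emit:
{"fn": "drive_tool", "kwargs": {
  "commands": [
    [[0,0,0.02,0,0,0,255],[0,0,0.02,0,0,0,255],[0,0,0.02,0,0,0,255],[0,0,0,0,0,0,255]]
  ]
}}

```text
time_s: 8.9
eef_pos: [0.5577, 0.0699, 0.3406]
eef_rot: [-0.0, 0.156, 0.988, -0.0]
wrist_force: [-0.2, -0.9, -2.1]
opening: 0.217
```

Emit:
{"fn": "drive_tool", "kwargs": {
  "commands": [
    [[0,0,0.02,0,0,0,255],[0,0,0.02,0,0,0,255],[0,0,0.02,0,0,0,255],[0,0,0,0,0,0,255]]
  ]
}}

```text
time_s: 9.3
eef_pos: [0.5577, 0.0699, 0.3375]
eef_rot: [-0.0, 0.156, 0.988, -0.0]
wrist_force: [0.5, 0.1, -2.1]
opening: 0.218
```

Emit:
{"fn": "drive_tool", "kwargs": {
  "commands": [
    [[0,0,0.02,0,0,0,255],[0,0,0.02,0,0,0,255],[0,0,0.02,0,0,0,255],[0,0,0,0,0,0,255]]
  ]
}}

```text
time_s: 9.7
eef_pos: [0.5578, 0.07, 0.3348]
eef_rot: [0.0, 0.156, 0.988, 0.0]
wrist_force: [-0.0, 0.5, -0.7]
opening: 0.222
```

Emit:
{"fn": "drive_tool", "kwargs": {
  "commands": [
    [[0,0,0.02,0,0,0,255],[0,0,0.02,0,0,0,255],[0,0,0,0,0,0,255],[0,0,0,0,0,0,255]]
  ]
}}

```text
time_s: 10.1
eef_pos: [0.5578, 0.0699, 0.3326]
eef_rot: [0.0, 0.156, 0.988, 0.0]
wrist_force: [-0.4, -0.1, 0.0]
opening: 0.218
```

Depth is 53.6 mm with only the collar drag (about 2 N). I'll continue.

Emit:
{"fn": "drive_tool", "kwargs": {
  "commands": [
    [[0,0,0.02,0,0,0,255],[0,0,0.02,0,0,0,255],[0,0,0.01,0,0,0,255],[0,0,0,0,0,0,255]]
  ]
}}

```text
time_s: 10.5
eef_pos: [0.558, 0.0699, 0.3307]
eef_rot: [0.0, 0.156, 0.988, -0.0]
wrist_force: [-1.5, -0.4, 5.8]
opening: 0.221
```

A floor at about 53.5 mm means this bucket has a plug. I'll lift out and go to the middle bucket.

Emit:
{"fn": "drive_tool", "kwargs": {
  "commands": [
    [[0,0,-0.1,0,0,0,255],[0,0,-0.25,0,0,0,255],[0,0,-0.35,0,0,0,255],[0,0,-0.35,0,0,0,255],[0,0,-0.25,0,0,0,255],[0,0,-0.06,0,0,0,255],[0,0,0,0,0,0,255]]
  ]
}}

```text
time_s: 11.2
eef_pos: [0.5578, 0.0699, 0.3986]
eef_rot: [0.0, 0.156, 0.988, 0.0]
wrist_force: [-0.5, 1.3, -2.1]
opening: 0.217
```

```bash
python3 -c "
from h import *
go(.5759,.0085,.395)"
```

```text
shift [-0.723 -1.058  0.072] turn [ 0.001  0.006 -0.   ] yaw 72.08 pos [0.5578 0.0699 0.3986] t 11.2 F [-0.54  1.26 -2.05]
```

Emit:
{"fn": "drive_tool", "kwargs": {
  "commands": [
    [[-0.1,-0.15,0,0,0,0,255],[-0.2,-0.3,0,0,0,0,255],[-0.2,-0.3,0,0,0,0,255],[-0.15,-0.2,0,0,0,0,255],[-0.07,-0.11,0.04,0,0,0,255],[0,0,0.1,0,0,0,255],[0,0,0.06,0,0,0,255],[0,0,0.02,0,0,0,255],[0,0,0,0,0,0,255],[0,0,0,0,0,0,255]]
  ]
}}

```text
time_s: 12.2
eef_pos: [0.5757, 0.0089, 0.3873]
eef_rot: [0.0, 0.155, 0.988, 0.0]
wrist_force: [0.5, -0.6, -1.8]
opening: 0.217
```

```bash
python3 -c "
from h import *
go(.5759,.0085,.387)"
```

```text
shift [-0.007 -0.006  0.006] turn [ 0.001  0.001 -0.   ] yaw 72.12 pos [0.5757 0.0089 0.3873] t 12.2 F [ 0.48 -0.62 -1.83]
```

Emit:
{"fn": "drive_tool", "kwargs": {
  "commands": [
    [[0,0,0.02,0,0,0,255],[0,0,0.02,0,0,0,255],[0,0,0.02,0,0,0,255],[0,0,0.01,0,0,0,255]]
  ]
}}

```text
time_s: 12.6
eef_pos: [0.5757, 0.0085, 0.3836]
eef_rot: [-0.0, 0.156, 0.988, -0.0]
wrist_force: [0.0, -0.2, -2.1]
opening: 0.217
```

Emit:
{"fn": "drive_tool", "kwargs": {
  "commands": [
    [[0,0,0.01,0,0,0,255],[0,0,0.01,0,0,0,255],[0,0,0.02,0,0,0,255],[0,0,0.02,0,0,0,255]]
  ]
}}

```text
time_s: 13.0
eef_pos: [0.5757, 0.0084, 0.3806]
eef_rot: [0.0, 0.156, 0.988, 0.0]
wrist_force: [1.0, -0.8, -2.2]
opening: 0.221
```

Emit:
{"fn": "drive_tool", "kwargs": {
  "commands": [
    [[0,0,0.02,0,0,0,255],[0,0,0.02,0,0,0,255],[0,0,0.02,0,0,0,255]]
  ]
}}

```text
time_s: 13.3
eef_pos: [0.5757, 0.0084, 0.3776]
eef_rot: [-0.0, 0.156, 0.988, -0.0]
wrist_force: [0.2, 0.1, -2.3]
opening: 0.218
```

Inside. I'll go down to 47 mm depth (TCP 0.339).

Emit:
{"fn": "drive_tool", "kwargs": {
  "commands": [
    [[0,0,0.07,0,0,0,255],[0,0,0.1,0,0,0,255],[0,0,0.12,0,0,0,255],[0,0,0.12,0,0,0,255],[0,0,0.12,0,0,0,255],[0,0,0.1,0,0,0,255],[0,0,0.1,0,0,0,255],[0,0,0.04,0,0,0,255],[0,0,0,0,0,0,255]]
  ]
}}

```text
time_s: 14.2
eef_pos: [0.5756, 0.0084, 0.3388]
eef_rot: [-0.0, 0.156, 0.988, -0.0]
wrist_force: [0.5, 0.2, -2.0]
opening: 0.219
```

Emit:
{"fn": "drive_tool", "kwargs": {
  "commands": [
    [[0,0,0.02,0,0,0,255],[0,0,0.02,0,0,0,255],[0,0,0.02,0,0,0,255],[0,0,0,0,0,0,255]]
  ]
}}

```text
time_s: 14.6
eef_pos: [0.5757, 0.0084, 0.3361]
eef_rot: [-0.0, 0.156, 0.988, -0.0]
wrist_force: [-1.1, -0.1, -1.6]
opening: 0.216
```

Emit:
{"fn": "drive_tool", "kwargs": {
  "commands": [
    [[0,0,0.02,0,0,0,255],[0,0,0.02,0,0,0,255],[0,0,0.02,0,0,0,255],[0,0,0,0,0,0,255]]
  ]
}}

```text
time_s: 15.0
eef_pos: [0.5756, 0.0084, 0.333]
eef_rot: [-0.0, 0.156, 0.988, 0.0]
wrist_force: [-0.5, 0.4, -1.8]
opening: 0.219
```

Emit:
{"fn": "drive_tool", "kwargs": {
  "commands": [
    [[0,0,0.02,0,0,0,255],[0,0,0.02,0,0,0,255],[0,0,0.02,0,0,0,255],[0,0,0,0,0,0,255]]
  ]
}}

```text
time_s: 15.4
eef_pos: [0.5757, 0.0084, 0.3302]
eef_rot: [0.0, 0.156, 0.988, -0.0]
wrist_force: [-0.8, 0.7, -2.1]
opening: 0.219
```

Emit:
{"fn": "drive_tool", "kwargs": {
  "commands": [
    [[0,0,0.02,0,0,0,255],[0,0,0.02,0,0,0,255],[0,0,0.02,0,0,0,255],[0,0,0,0,0,0,255]]
  ]
}}

```text
time_s: 15.8
eef_pos: [0.5758, 0.0084, 0.3273]
eef_rot: [0.0, 0.156, 0.988, -0.0]
wrist_force: [-0.2, -0.6, 1.8]
opening: 0.221
```

Emit:
{"fn": "drive_tool", "kwargs": {
  "commands": [
    [[0,0,0.02,0,0,0,255],[0,0,0.01,0,0,0,255],[0,0,0,0,0,0,255],[0,0,0,0,0,0,255]]
  ]
}}

```text
time_s: 16.2
eef_pos: [0.5759, 0.0084, 0.3261]
eef_rot: [0.0, 0.156, 0.988, -0.0]
wrist_force: [-1.1, 0.1, 5.4]
opening: 0.219
```

The floor here is at about 58 mm, so this is also a plug and the third bucket must be the full-depth one.

Emit:
{"fn": "drive_tool", "kwargs": {
  "commands": [
    [[0,0,-0.1,0,0,0,255],[0,0,-0.25,0,0,0,255],[0,0,-0.4,0,0,0,255],[0,0,-0.4,0,0,0,255],[0,0,-0.25,0,0,0,255],[0,0,-0.05,0,0,0,255],[0,0,0,0,0,0,255]]
  ]
}}

```text
time_s: 16.9
eef_pos: [0.5756, 0.0084, 0.3983]
eef_rot: [0.0, 0.156, 0.988, -0.0]
wrist_force: [0.3, 0.1, -2.2]
opening: 0.218
```

Emit:
{"fn": "drive_tool", "kwargs": {
  "commands": [
    [[-0.1,-0.15,0,0,0,0,255],[-0.2,-0.3,0,0,0,0,255],[-0.2,-0.3,0,0,0,0,255],[-0.15,-0.2,0,0,0,0,255],[-0.07,-0.11,0.04,0,0,0,255],[0,0,0.1,0,0,0,255],[0,0,0.06,0,0,0,255],[0,0,0,0,0,0,255],[0,0,0,0,0,0,255]]
  ]
}}

```text
time_s: 17.8
eef_pos: [0.5935, -0.0525, 0.388]
eef_rot: [-0.0, 0.155, 0.988, 0.0]
wrist_force: [0.2, -0.8, -2.2]
opening: 0.215
```

```bash
python3 -c "
from h import *
go(.594,-.053,.387)"
```

```text
shift [-0.012 -0.007  0.02 ] turn [ 0.001 -0.004  0.   ] yaw 72.12 pos [ 0.5935 -0.0525  0.388 ] t 17.8 F [ 0.19 -0.83 -2.23]
```

Emit:
{"fn": "drive_tool", "kwargs": {
  "commands": [
    [[-0.01,0,0.03,0,0,0,255],[0,0,0.02,0,0,0,255],[0,0,0.02,0,0,0,255],[0,0,0.01,0,0,0,255]]
  ]
}}

```text
time_s: 18.2
eef_pos: [0.5941, -0.0531, 0.3841]
eef_rot: [-0.0, 0.156, 0.988, 0.0]
wrist_force: [-0.0, -0.0, -2.3]
opening: 0.218
```

Emit:
{"fn": "drive_tool", "kwargs": {
  "commands": [
    [[0,0,0.01,0,0,0,255],[0,0,0.01,0,0,0,255],[0,0,0.02,0,0,0,255],[0,0,0.02,0,0,0,255]]
  ]
}}

```text
time_s: 18.6
eef_pos: [0.5941, -0.0533, 0.3811]
eef_rot: [0.0, 0.156, 0.988, 0.0]
wrist_force: [-0.9, 0.1, -2.5]
opening: 0.22
```

Emit:
{"fn": "drive_tool", "kwargs": {
  "commands": [
    [[0,0,0.02,0,0,0,255],[0,0,0.02,0,0,0,255],[0,0,0.02,0,0,0,255]]
  ]
}}

```text
time_s: 18.9
eef_pos: [0.5941, -0.0532, 0.3781]
eef_rot: [-0.0, 0.156, 0.988, 0.0]
wrist_force: [0.5, 0.3, -2.0]
opening: 0.217
```

Emit:
{"fn": "drive_tool", "kwargs": {
  "commands": [
    [[0,0,0.07,0,0,0,255],[0,0,0.11,0,0,0,255],[0,0,0.13,0,0,0,255],[0,0,0.13,0,0,0,255],[0,0,0.13,0,0,0,255],[0,0,0.13,0,0,0,255],[0,0,0.12,0,0,0,255],[0,0,0.1,0,0,0,255],[0,0,0.04,0,0,0,255],[0,0,0,0,0,0,255]]
  ]
}}

```text
time_s: 19.9
eef_pos: [0.5941, -0.0532, 0.3298]
eef_rot: [-0.0, 0.156, 0.988, 0.0]
wrist_force: [-0.9, 0.4, -1.5]
opening: 0.218
```

Emit:
{"fn": "drive_tool", "kwargs": {
  "commands": [
    [[0,0,0.02,0,0,0,255],[0,0,0.02,0,0,0,255],[0,0,0.02,0,0,0,255],[0,0,0,0,0,0,255]]
  ]
}}

```text
time_s: 20.3
eef_pos: [0.5941, -0.0532, 0.3272]
eef_rot: [-0.0, 0.156, 0.988, -0.0]
wrist_force: [-0.6, 0.0, -2.5]
opening: 0.217
```

Emit:
{"fn": "drive_tool", "kwargs": {
  "commands": [
    [[0,0,0.02,0,0,0,255],[0,0,0.02,0,0,0,255],[0,0,0.02,0,0,0,255],[0,0,0,0,0,0,255]]
  ]
}}

```text
time_s: 20.7
eef_pos: [0.5942, -0.0532, 0.3243]
eef_rot: [0.0, 0.156, 0.988, -0.0]
wrist_force: [0.0, -0.0, 0.3]
opening: 0.221
```

Depth is 61.9 mm with the collar drag only. I'll continue to about 68 mm.

Emit:
{"fn": "drive_tool", "kwargs": {
  "commands": [
    [[0,0,0.02,0,0,0,255],[0,0,0.02,0,0,0,255],[0,0,0.02,0,0,0,255],[0,0,0,0,0,0,255]]
  ]
}}

```text
time_s: 21.1
eef_pos: [0.5942, -0.0533, 0.321]
eef_rot: [0.0, 0.156, 0.988, -0.0]
wrist_force: [0.6, -0.3, -0.8]
opening: 0.221
```

Emit:
{"fn": "drive_tool", "kwargs": {
  "commands": [
    [[0,0,0.02,0,0,0,255],[0,0,0.02,0,0,0,255],[0,0,0.02,0,0,0,255],[0,0,0,0,0,0,255]]
  ]
}}

```text
time_s: 21.5
eef_pos: [0.5941, -0.0532, 0.318]
eef_rot: [0.0, 0.156, 0.988, 0.0]
wrist_force: [0.1, 0.0, -1.0]
opening: 0.218
```

Emit:
{"fn": "drive_tool", "kwargs": {
  "commands": [
    [[0,0,0.02,0,0,0,255],[0,0,0.02,0,0,0,255],[0,0,0,0,0,0,255]]
  ]
}}

```text
time_s: 21.8
eef_pos: [0.5941, -0.0532, 0.316]
eef_rot: [0.0, 0.156, 0.988, 0.0]
wrist_force: [0.1, 0.9, 0.2]
opening: 0.223
```

Depth is 70.2 mm and there is no floor yet.

Emit:
{"fn": "drive_tool", "kwargs": {
  "commands": [
    [[0,0,0.02,0,0,0,255],[0,0,0.02,0,0,0,255],[0,0,0.02,0,0,0,255],[0,0,0,0,0,0,255]]
  ]
}}

```text
time_s: 22.2
eef_pos: [0.5941, -0.0532, 0.313]
eef_rot: [-0.0, 0.156, 0.988, 0.0]
wrist_force: [1.0, 0.2, -0.1]
opening: 0.222
```

Emit:
{"fn": "drive_tool", "kwargs": {
  "commands": [
    [[0,0,0.02,0,0,0,255],[0,0,0.02,0,0,0,255],[0,0,0,0,0,0,255]]
  ]
}}

```text
time_s: 22.5
eef_pos: [0.5941, -0.0532, 0.3112]
eef_rot: [0.0, 0.156, 0.988, -0.0]
wrist_force: [-0.2, 0.7, 0.9]
opening: 0.218
```

Emit:
{"fn": "drive_tool", "kwargs": {
  "commands": [
    [[0,0,0.02,0,0,0,255],[0,0,0.02,0,0,0,255],[0,0,0,0,0,0,255]]
  ]
}}

```text
time_s: 22.8
eef_pos: [0.5943, -0.0533, 0.3097]
eef_rot: [0.0, 0.156, 0.988, -0.0]
wrist_force: [-0.2, 0.1, 4.1]
opening: 0.218
```

Emit:
{"fn": "drive_tool", "kwargs": {
  "commands": [
    [[0,0,0.01,0,0,0,255],[0,0,0,0,0,0,255],[0,0,0,0,0,0,255],[0,0,0,0,0,0,255],[0,0,0,0,0,0,255]]
  ]
}}

```text
time_s: 23.3
eef_pos: [0.5943, -0.0533, 0.3094]
eef_rot: [0.0, 0.156, 0.988, -0.0]
wrist_force: [-1.5, 0.2, 6.0]
opening: 0.217
```

```bash
python3 -c "
from h import *
go(.594,-.0532,.387);o=ctrl.get_obs();print(o['torque'])"
```

```text
shift [ 0.005 -0.    -1.553] turn [-0.     0.006  0.   ] yaw 72.08 pos [ 0.5943 -0.0533  0.3094] t 23.3 F [-1.5   0.2   5.99]
[1.21965398e-02 2.79253160e-01 1.55405097e-04]
```

The rod is bottomed at about 76.8 mm with about 8 N held for 0.5 s. I'll lift it and return to the holder.

Emit:
{"fn": "drive_tool", "kwargs": {
  "commands": [
    [[0,0,-0.1,0,0,0,255],[0,0,-0.25,0,0,0,255],[0,0,-0.4,0,0,0,255],[0,0,-0.45,0,0,0,255],[0,0,-0.45,0,0,0,255],[0,0,-0.35,0,0,0,255],[0,0,-0.15,0,0,0,255],[0,0,0,0,0,0,255]]
  ]
}}

```text
time_s: 24.1
eef_pos: [0.5943, -0.0533, 0.4175]
eef_rot: [0.001, 0.156, 0.988, -0.0]
wrist_force: [0.5, -0.2, -1.8]
opening: 0.217
```

```bash
python3 -c "
from h import *
go(.5083,.2964,.42)"
```

```text
shift [ 3.787  6.125 -0.058] turn [ 0.     0.015 -0.   ] yaw 72.08 pos [ 0.5943 -0.0533  0.4175] t 24.1 F [ 0.55 -0.23 -1.8 ]
```

Emit:
{"fn": "drive_tool", "kwargs": {
  "commands": [
    [[0.2,0.32,0,0,0,0,255],[0.45,0.72,0,0,0,0,255],[0.6,0.98,0,0,0,0,255],[0.6,0.98,0,0,0,0,255],[0.6,0.98,0,0,0,0,255],[0.55,0.9,0.1,0,0,0,255],[0.4,0.65,0.3,0,0,0,255],[0.25,0.4,0.4,0,0,0,255],[0.14,0.2,0.3,0,0,0,255],[0,0,0,0,0,0,255]]
  ]
}}

```text
time_s: 25.1
eef_pos: [0.512, 0.2732, 0.3576]
eef_rot: [-0.003, 0.155, 0.988, -0.001]
wrist_force: [1.0, 0.0, -1.8]
opening: 0.218
```

Emit:
{"fn": "drive_tool", "kwargs": {
  "commands": [
    [[0,0,0.1,0,0,0,255],[0,0,0,0,0,0,255]]
  ]
}}

```text
time_s: 25.3
eef_pos: [0.5146, 0.271, 0.3564]
eef_rot: [0.0, 0.157, 0.988, -0.0]
wrist_force: [-0.2, -0.5, -1.8]
opening: 0.217
```

```bash
python3 -c "
from h import *
go(.5083,.2964,.330)"
```

```text
shift [0.277 0.445 0.528] turn [-0.003  0.001  0.   ] yaw 71.99 pos [0.5146 0.271  0.3564] t 25.3 F [-0.24 -0.5  -1.78]
```

Emit:
{"fn": "drive_tool", "kwargs": {
  "commands": [
    [[0.1,0.15,0,0,0,0,255],[0.1,0.18,0.1,0,0,0,255],[0.08,0.11,0.2,0,0,0,255],[0,0,0.15,0,0,0,255],[0,0,0,0,0,0,255],[0,0,0,0,0,0,255]]
  ]
}}

```text
time_s: 25.9
eef_pos: [0.5074, 0.2973, 0.3334]
eef_rot: [-0.0, 0.156, 0.988, -0.0]
wrist_force: [0.4, -0.6, -1.7]
opening: 0.22
```

```bash
python3 -c "
from h import *
go(.5083,.2964,.2882)"
```

```text
shift [-0.024 -0.01   0.903] turn [-0.006 -0.006 -0.   ] yaw 72.09 pos [0.5074 0.2973 0.3334] t 25.9 F [ 0.41 -0.59 -1.73]
```

Emit:
{"fn": "drive_tool", "kwargs": {
  "commands": [
    [[-0.02,-0.01,0.06,0,0,0,255],[0,0,0.04,0,0,0,255],[0,0,0.04,0,0,0,255],[0,0,0.02,0,0,0,255]]
  ]
}}

```text
time_s: 26.3
eef_pos: [0.5083, 0.2964, 0.3258]
eef_rot: [-0.0, 0.156, 0.988, -0.0]
wrist_force: [-0.3, -0.1, -1.8]
opening: 0.218
```

Emit:
{"fn": "drive_tool", "kwargs": {
  "commands": [
    [[0,0,0.02,0,0,0,255],[0,0,0.03,0,0,0,255],[0,0,0.03,0,0,0,255],[0,0,0.03,0,0,0,255]]
  ]
}}

```text
time_s: 26.7
eef_pos: [0.5083, 0.2966, 0.3204]
eef_rot: [0.0, 0.156, 0.988, 0.0]
wrist_force: [0.5, -0.9, -2.2]
opening: 0.217
```

```bash
python3 -c "
from h import *
go(.5083,.2964,.2882)"
```

```text
shift [-0.001 -0.003  0.643] turn [ 0.  0. -0.] yaw 72.08 pos [0.5083 0.2966 0.3204] t 26.7 F [ 0.53 -0.89 -2.18]
```

Entering the hole cleanly. I'll go on to 1 mm above the seat.

Emit:
{"fn": "drive_tool", "kwargs": {
  "commands": [
    [[0,0,0.08,0,0,0,255],[0,0,0.1,0,0,0,255],[0,0,0.12,0,0,0,255],[0,0,0.12,0,0,0,255],[0,0,0.1,0,0,0,255],[0,0,0.07,0,0,0,255],[0,0,0.03,0,0,0,255],[0,0,0,0,0,0,255]]
  ]
}}

```text
time_s: 27.5
eef_pos: [0.5083, 0.2965, 0.2892]
eef_rot: [-0.0, 0.156, 0.988, -0.0]
wrist_force: [-0.4, -0.3, -1.4]
opening: 0.216
```

Emit:
{"fn": "drive_tool", "kwargs": {
  "commands": [
    [[0,0,0.01,0,0,0,255],[0,0,0,0,0,0,255],[0,0,0,0,0,0,220],[0,0,0,0,0,0,190],[0,0,0,0,0,0,150],[0,0,0,0,0,0,100],[0,0,0,0,0,0,60],[0,0,0,0,0,0,60]]
  ]
}}

```text
time_s: 28.3
eef_pos: [0.5084, 0.2966, 0.2891]
eef_rot: [0.0, 0.156, 0.988, 0.0]
wrist_force: [-0.3, -0.4, -0.3]
opening: 0.77
```

Emit:
{"fn": "drive_tool", "kwargs": {
  "commands": [
    [[0,0,0,0,0,0,60],[0,0,-0.2,0,0,0,60],[0,0,-0.5,0,0,0,60],[0,0,-0.7,0,0,0,60],[0,0,-0.4,0,0,0,60],[0,0,0,0,0,0,60]]
  ]
}}

```text
time_s: 28.9
eef_pos: [0.5094, 0.297, 0.3838]
eef_rot: [0.004, 0.156, 0.988, 0.002]
wrist_force: [-0.0, -0.5, -0.9]
opening: 0.765
```

```bash
python3 - <<'E'
from h import *
P=cloud(cam("wrist"))
for nm,z0,z1 in[("grip",.145,.16),("collar",.07,.105)]:
    q=P[(np.hypot(P[...,0]-.508,P[...,1]-.2965)<.026)&(P[...,2]>z0)&(P[...,2]<z1)]
    print(nm,len(q),((q.min(0)+q.max(0))/2).round(4),np.ptp(q,axis=0).round(3),np.median(q[:,2]).round(4),np.percentile(q[:,2],[80,95]).round(4))
go(.4416,-.2837,.404,42)
t=cam("top")
E
```

```text
grip 634 [0.5089 0.2966 0.1497] [0.02  0.02  0.009] 0.1521 [0.1527 0.1532]
collar 1090 [0.5082 0.2985 0.0912] [0.039 0.045 0.015] 0.093 [0.0937 0.0945]
shift [ -2.295 -11.458  -0.475] turn [0.024 0.02  3.76 ] yaw 72.08 pos [0.5088 0.2967 0.3813] t 28.95 F [-0.7  -0.67 -1.28]
```

The rod stands upright with its grip top at 0.152, and the collar reads about 0.031. Next is the long tube.

Emit:
{"fn": "drive_tool", "kwargs": {
  "commands": [
    [[-0.06,-0.3,-0.1,0,0,0,60],[-0.12,-0.6,-0.1,0,0,0,60],[-0.18,-0.9,-0.1,0,0,0,60],[-0.18,-0.9,-0.1,0,0,0,60],[-0.18,-0.9,0,0,0,0,60],[-0.18,-0.9,0,0,0,0,60],[-0.18,-0.9,0,0,0,0,60],[-0.18,-0.9,0,0,0,0,60],[-0.18,-0.9,0,0,0,0,60],[-0.18,-0.9,0,0,0,0,60]]
  ]
}}

```text
time_s: 30.0
eef_pos: [0.4592, -0.1158, 0.3979]
eef_rot: [-0.001, 0.156, 0.988, 0.0]
wrist_force: [0.9, 0.1, 0.0]
opening: 0.762
```

Emit:
{"fn": "drive_tool", "kwargs": {
  "commands": [
    [[-0.18,-0.9,0,0,0,0,60],[-0.18,-0.9,0,0,0,0,60],[-0.15,-0.8,0,0,0,0,60],[-0.1,-0.4,0,0,0,0.4,60],[0,0,0,0,0,0.9,60],[0,0,0,0,0,0.9,60],[0,0,0,0,0,0.9,60],[0,0,0,0,0,0.65,60],[0,0,0,0,0,0,60],[0,0,0,0,0,0,60]]
  ]
}}

```text
time_s: 31.0
eef_pos: [0.443, -0.2659, 0.3981]
eef_rot: [-0.001, 0.405, 0.914, 0.0]
wrist_force: [0.3, 0.0, 0.3]
opening: 0.764
```

```bash
python3 - <<'E'
from h import *
w=cam("wrist"); go(.4416,-.2837,.40,42); save(w,"w3.png"); P=cloud(w)
img=cv2.cvtColor(w["pixels"],cv2.COLOR_RGB2HSV)
blue=((img[...,0]>95)&(img[...,0]<125)&(img[...,1]>150)&(img[...,2]>60)).astype(np.uint8)
n,l,s,ce=cv2.connectedComponentsWithStats(blue)
for i in range(1,n):
    if s[i,4]>60:
        q=P[(l==i)&(P[...,2]>.02)]; zt=np.percentile(q[:,2],90); k=q[np.abs(q[:,2]-zt)<.004]; print(ce[i].round(),s[i,4],zt.round(4),((k.min(0)+k.max(0))/2).round(4),k.mean(0).round(4),np.ptp(k,axis=0).round(3))
E
```

```text
shift [-0.243 -0.263 -0.033] turn [-0.001 -0.009  0.024] yaw 42.19 pos [ 0.4432 -0.2659  0.3984] t 31.05 F [-0.62 -0.47 -0.11]
[197. 171.] 1226 0.119 [ 0.3696 -0.2899  0.1179] [ 0.3697 -0.2896  0.1181] [0.032 0.031 0.005]
[266. 218.] 1083 0.1191 [ 0.4418 -0.2819  0.1177] [ 0.4416 -0.2813  0.1182] [0.032 0.032 0.005]
[205. 255.] 357 0.1191 [ 0.4271 -0.3513  0.1174] [ 0.4224 -0.3502  0.1178] [0.031 0.024 0.004]
[290. 306.] 965 0.1188 [ 0.5189 -0.3339  0.1176] [ 0.5185 -0.3335  0.118 ] [0.032 0.032 0.005]
```

View pics/w3.png

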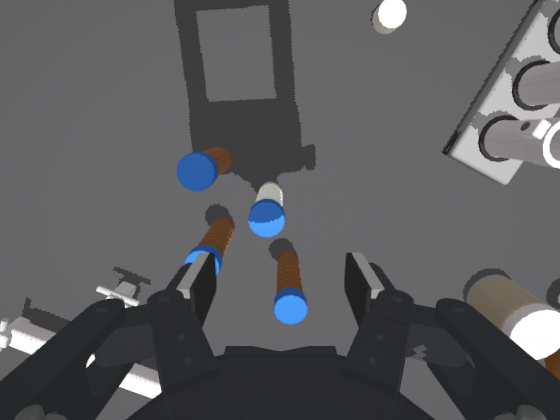

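The clear long tube's cap is at (266,218), with brown tubes at (197,171), (205,255) and (290,306). The jaws are clear of all of them.

Emit:
{"fn": "drive_tool", "kwargs": {
  "commands": [
    [[-0.11,-0.13,0.2,0,0,0,60],[-0.1,-0.12,0.4,0,0,0,60],[0,0,0.5,0,0,0,60],[0,0,0.2,0,0,0,60],[0,0,0,0,0,0,60],[0,0,0,0,0,0,60]]
  ]
}}

```text
time_s: 31.65
eef_pos: [0.4415, -0.2822, 0.3343]
eef_rot: [0.0, 0.406, 0.914, -0.0]
wrist_force: [-0.2, -0.2, 0.7]
opening: 0.766
```

```bash
python3 -c "
from h import *
go(.4413,-.282,.2655,42)"
```

```text
shift [ 0.007 -0.     1.376] turn [-0.     0.001  0.013] yaw 42.1 pos [ 0.4415 -0.2822  0.3343] t 31.65 F [-0.16 -0.25  0.67]
```

Emit:
{"fn": "drive_tool", "kwargs": {
  "commands": [
    [[0,0,0.4,0,0,0,60],[0,0,0.5,0,0,0,60],[0,0,0.35,0,0,0,60],[0,0,0.12,0,0,0,60],[0,0,0,0,0,0,60],[0,0,0,0,0,0,90],[0,0,0,0,0,0,120],[0,0,0,0,0,0,160],[0,0,0,0,0,0,255],[0,0,0,0,0,0,255]]
  ]
}}

```text
time_s: 32.65
eef_pos: [0.4419, -0.2825, 0.2668]
eef_rot: [0.001, 0.406, 0.914, -0.0]
wrist_force: [-0.2, 0.4, 6.0]
opening: 0.361
```

Emit:
{"fn": "drive_tool", "kwargs": {
  "commands": [
    [[0,0,0,0,0,0,255],[0,0,-0.1,0,0,0,255],[0,0,-0.3,0,0,0,255],[0,0,-0.6,0,0,0,255],[0,0,-0.6,0,0,0,255],[0,0,-0.6,0,0,0,255],[0,0,-0.4,0,0,0,255],[0,0,-0.2,0,0,0,255],[0,0,0,0,0,0,255]]
  ]
}}

```text
time_s: 33.55
eef_pos: [0.4416, -0.2821, 0.4068]
eef_rot: [0.001, 0.406, 0.914, -0.0]
wrist_force: [1.0, -0.0, -0.4]
opening: 0.362
```

```bash
python3 - <<'E'
from h import *
go(.594,-.0535,.394)
w=cam("wrist"); o=ctrl.get_obs(); P=cloud(w); img=cv2.cvtColor(w["pixels"],cv2.COLOR_RGB2HSV); L=(P-o["eef_pos"])@rot(o)
blue=((img[...,0]>95)&(img[...,0]<125)&(img[...,1]>150)&(img[...,2]>60))
q=L[blue&(np.abs(L[...,0])<.04)&(np.abs(L[...,1])<.03)&(L[...,2]<.2)&(L[...,2]>.1)]
print(len(q),q.min(0).round(4),q.max(0).round(4),np.percentile(q[:,2],[5,10,20,50]))
E
```

```text
shift [1.351 5.328 0.253] turn [ 0.001  0.018 -0.   ] yaw 42.08 pos [ 0.4416 -0.2821  0.4068] t 33.55 F [ 0.96 -0.03 -0.38]
4304 [-0.0163 -0.0273  0.1437] [0.0163 0.0164 0.1685] [0.14629686 0.14649773 0.14679688 0.14734909]
```

Emit:
{"fn": "drive_tool", "kwargs": {
  "commands": [
    [[0.06,0.25,0,0,0,0,255],[0.13,0.55,0,0,0,0,255],[0.2,0.8,0,0,0,0,255],[0.21,0.8,0,0,0,0,255],[0.21,0.8,0,0,0,0,255],[0.21,0.8,0,0,0,0,255],[0.17,0.7,0,0,0,0,255],[0.1,0.4,0,0,0,0,255],[0.05,0.2,0,0,0,0,255],[0,0,0,0,0,0,255]]
  ]
}}

```text
time_s: 34.6
eef_pos: [0.5933, -0.0532, 0.404]
eef_rot: [-0.001, 0.405, 0.914, -0.0]
wrist_force: [-0.3, 1.0, -1.7]
opening: 0.362
```

Emit:
{"fn": "drive_tool", "kwargs": {
  "commands": [
    [[0,0,0.1,0,0,0,255],[0,0,0.2,0,0,0,255],[0,0,0.15,0,0,0,255],[0,0,0,0,0,0,255],[0,0,0,0,0,0,255]]
  ]
}}

```text
time_s: 35.1
eef_pos: [0.5929, -0.0552, 0.3825]
eef_rot: [-0.0, 0.407, 0.914, -0.0]
wrist_force: [0.1, -0.8, -0.4]
opening: 0.364
```

```bash
python3 - <<'E'
from h import *
go(.5944,-.0533,.376)
c=cam("scene"); o=ctrl.get_obs(); P=cloud(c); img=c["pixels"]
save({"pixels":cv2.resize(img[150:290,200:350],None,fx=4,fy=4,interpolation=cv2.INTER_CUBIC)},"s3.png")
e=o["eef_pos"]
def rg(z0,z1,r,b,nm):
    q=P[(np.hypot(P[...,0]-b[0],P[...,1]-b[1])<r)&(P[...,2]>z0)&(P[...,2]<z1)]
    if len(q): print(nm,len(q),((q.min(0)+q.max(0))/2).round(4),np.ptp(q,axis=0).round(3),q.mean(0).round(4))
for z in np.arange(.112,.24,.012): rg(z,z+.012,.03,e,"z%.3f"%z)
E
```

```text
shift [0.008 0.048 0.13 ] turn [-0.003 -0.006 -0.   ] yaw 42.02 pos [ 0.5929 -0.0552  0.3825] t 35.1 F [ 0.13 -0.79 -0.39]
z0.112 14 [ 0.6004 -0.0574  0.1206] [0.011 0.022 0.005] [ 0.6025 -0.0576  0.1206]
z0.124 35 [ 0.5982 -0.0574  0.1298] [0.017 0.023 0.011] [ 0.6017 -0.06    0.1293]
z0.136 45 [ 0.6003 -0.0573  0.1419] [0.017 0.023 0.012] [ 0.6026 -0.0585  0.1415]
z0.148 40 [ 0.5974 -0.0567  0.154 ] [0.022 0.023 0.011] [ 0.6023 -0.0584  0.154 ]
z0.160 43 [ 0.5982 -0.0566  0.1661] [0.018 0.025 0.011] [ 0.6019 -0.0589  0.1657]
z0.172 44 [ 0.599  -0.0563  0.1779] [0.018 0.025 0.012] [ 0.603  -0.0571  0.1772]
z0.184 45 [ 0.5971 -0.0564  0.1901] [0.02  0.025 0.012] [ 0.6024 -0.0595  0.1894]
z0.196 43 [ 0.5978 -0.0592  0.2018] [0.019 0.02  0.012] [ 0.6024 -0.0605  0.2013]
z0.208 60 [ 0.5984 -0.0554  0.214 ] [0.039 0.049 0.012] [ 0.6007 -0.0621  0.2146]
z0.220 149 [ 0.5966 -0.0552  0.226 ] [0.045 0.049 0.012] [ 0.5992 -0.0593  0.2279]
z0.232 142 [ 0.598  -0.0578  0.238 ] [0.044 0.045 0.012] [ 0.5954 -0.059   0.2353]
```

View pics/s3.png

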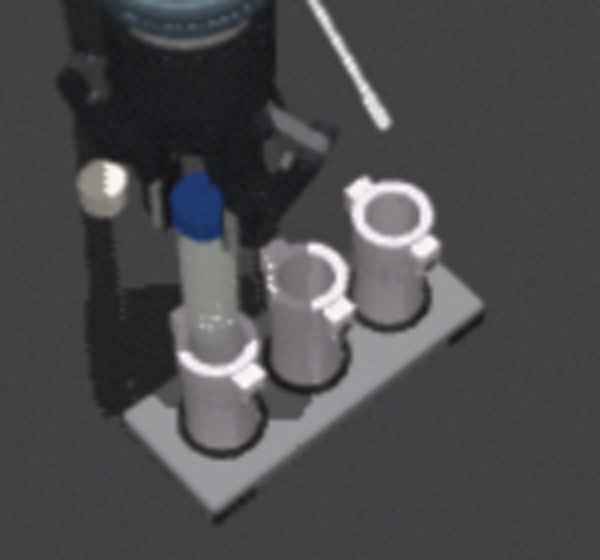

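The tube hangs upright over the far-right bucket, entering at crop (215,340). I'll correct the sideways offset and go in slowly.

Emit:
{"fn": "drive_tool", "kwargs": {
  "commands": [
    [[0.01,0.05,0.06,0,0,0,255],[0,0,0.08,0,0,0,255],[0,0,0.02,0,0,0,255],[0,0,0,0,0,0,255],[0,0,0,0,0,0,255]]
  ]
}}

```text
time_s: 35.65
eef_pos: [0.5947, -0.0526, 0.375]
eef_rot: [0.0, 0.406, 0.914, -0.0]
wrist_force: [0.5, -0.9, -1.1]
opening: 0.36
```

```bash
python3 -c "
from h import *
go(.5944,-.0533,.37)"
```

```text
shift [-0.007 -0.014  0.1  ] turn [ 0.  0. -0.] yaw 42.09 pos [ 0.5947 -0.0526  0.375 ] t 35.65 F [ 0.54 -0.91 -1.14]
```

Emit:
{"fn": "drive_tool", "kwargs": {
  "commands": [
    [[-0.01,-0.01,0.02,0,0,0,255],[0,0,0.02,0,0,0,255],[0,0,0.02,0,0,0,255],[0,0,0.01,0,0,0,255],[0,0,0,0,0,0,255]]
  ]
}}

```text
time_s: 36.15
eef_pos: [0.5946, -0.0533, 0.3714]
eef_rot: [-0.0, 0.406, 0.914, -0.0]
wrist_force: [0.4, -0.3, -0.1]
opening: 0.368
```

Emit:
{"fn": "drive_tool", "kwargs": {
  "commands": [
    [[0,0,0.01,0,0,0,255],[0,0,0.01,0,0,0,255],[0,0,0.01,0,0,0,255]]
  ]
}}

```text
time_s: 36.45
eef_pos: [0.5947, -0.0533, 0.3699]
eef_rot: [0.0, 0.406, 0.914, 0.0]
wrist_force: [0.3, 0.0, -0.7]
opening: 0.364
```

Emit:
{"fn": "drive_tool", "kwargs": {
  "commands": [
    [[0,0,0.01,0,0,0,255],[0,0,0.01,0,0,0,255],[0,0,0.01,0,0,0,255]]
  ]
}}

```text
time_s: 36.75
eef_pos: [0.5946, -0.0533, 0.3684]
eef_rot: [0.0, 0.406, 0.914, -0.0]
wrist_force: [-0.6, -0.7, -1.2]
opening: 0.367
```

Emit:
{"fn": "drive_tool", "kwargs": {
  "commands": [
    [[0,0,0.01,0,0,0,255],[0,0,0.01,0,0,0,255],[0,0,0.02,0,0,0,255]]
  ]
}}

```text
time_s: 37.05
eef_pos: [0.5947, -0.0534, 0.3665]
eef_rot: [0.0, 0.406, 0.914, 0.0]
wrist_force: [-0.7, 0.6, -0.8]
opening: 0.361
```

Emit:
{"fn": "drive_tool", "kwargs": {
  "commands": [
    [[0,0,0.03,0,0,0,255],[0,0,0.04,0,0,0,255],[0,0,0.04,0,0,0,255],[0,0,0.04,0,0,0,255]]
  ]
}}

```text
time_s: 37.45
eef_pos: [0.5947, -0.0533, 0.3587]
eef_rot: [-0.0, 0.406, 0.914, -0.0]
wrist_force: [0.1, 0.5, -0.1]
opening: 0.37
```

Emit:
{"fn": "drive_tool", "kwargs": {
  "commands": [
    [[0,0,0.08,0,0,0,255],[0,0,0.1,0,0,0,255],[0,0,0.12,0,0,0,255],[0,0,0.12,0,0,0,255],[0,0,0.12,0,0,0,255],[0,0,0.12,0,0,0,255],[0,0,0.12,0,0,0,255],[0,0,0.1,0,0,0,255],[0,0,0.06,0,0,0,255],[0,0,0,0,0,0,255]]
  ]
}}

```text
time_s: 38.45
eef_pos: [0.5945, -0.0533, 0.3114]
eef_rot: [-0.0, 0.406, 0.914, -0.0]
wrist_force: [-0.5, -0.5, -0.2]
opening: 0.365
```

Emit:
{"fn": "drive_tool", "kwargs": {
  "commands": [
    [[0,0,0.06,0,0,0,255],[0,0,0.06,0,0,0,255],[0,0,0.06,0,0,0,255],[0,0,0.04,0,0,0,255],[0,0,0.02,0,0,0,255],[0,0,0,0,0,0,255]]
  ]
}}

```text
time_s: 39.05
eef_pos: [0.5946, -0.0533, 0.2997]
eef_rot: [-0.0, 0.406, 0.914, -0.0]
wrist_force: [-0.3, 0.7, -0.7]
opening: 0.362
```

Emit:
{"fn": "drive_tool", "kwargs": {
  "commands": [
    [[0,0,0.02,0,0,0,255],[0,0,0.02,0,0,0,255],[0,0,0.02,0,0,0,255],[0,0,0,0,0,0,255]]
  ]
}}

```text
time_s: 39.45
eef_pos: [0.5946, -0.0533, 0.2968]
eef_rot: [-0.0, 0.406, 0.914, -0.0]
wrist_force: [-0.2, -0.3, -1.2]
opening: 0.366
```

Emit:
{"fn": "drive_tool", "kwargs": {
  "commands": [
    [[0,0,0.02,0,0,0,255],[0,0,0.01,0,0,0,255],[0,0,0,0,0,0,255],[0,0,0,0,0,0,255]]
  ]
}}

```text
time_s: 39.85
eef_pos: [0.5947, -0.0534, 0.2958]
eef_rot: [0.0, 0.406, 0.914, -0.0]
wrist_force: [-0.5, 0.5, 1.6]
opening: 0.363
```

The tube is on the floor with about 2 N. I'll release it and retreat.

Emit:
{"fn": "drive_tool", "kwargs": {
  "commands": [
    [[0,0,0,0,0,0,140],[0,0,0,0,0,0,120],[0,0,0,0,0,0,100],[0,0,0,0,0,0,60],[0,0,0,0,0,0,40],[0,0,0,0,0,0,40],[0,0,0,0,0,0,40]]
  ]
}}

```text
time_s: 40.55
eef_pos: [0.5947, -0.0533, 0.2955]
eef_rot: [0.0, 0.406, 0.914, 0.0]
wrist_force: [0.1, 0.6, -0.9]
opening: 0.844
```

Emit:
{"fn": "drive_tool", "kwargs": {
  "commands": [
    [[0,0,-0.2,0,0,0,40],[0,0,-0.4,0,0,0,40],[0,0,-0.6,0,0,0,40],[0,0,-0.6,0,0,0,40],[0,0,-0.4,0,0,0,40],[0,0,-0.2,0,0,0,40],[0,0,0,0,0,0,40],[0,0,0,0,0,0,40]]
  ]
}}

```text
time_s: 41.35
eef_pos: [0.5944, -0.0533, 0.4146]
eef_rot: [-0.001, 0.406, 0.914, -0.0]
wrist_force: [-0.1, 0.5, -0.4]
opening: 0.841
```

```bash
python3 - <<'E'
from h import *
w=cam("wrist"); o=ctrl.get_obs(); P=cloud(w); save(w,"w4.png")
img=cv2.cvtColor(w["pixels"],cv2.COLOR_RGB2HSV)
blue=((img[...,0]>95)&(img[...,0]<125)&(img[...,1]>150)&(img[...,2]>60))
q=P[blue&(np.hypot(P[...,0]-.5945,P[...,1]+.0533)<.03)]
k=q[q[:,2]>np.percentile(q[:,2],90)-.004]
print("cap",len(q),((k.min(0)+k.max(0))/2).round(4),np.ptp(k,axis=0).round(3),np.median(k[:,2]).round(4),o["opening"],o["eef_pos"],o["wrist_force"],o["time_s"])
t=cam("top"); P=cloud(t)
for nm,cx,cy,z0,z1,r in[("grip",.507,.2955,.14,.16,.02),("collar",.507,.2955,.085,.105,.026)]:
    q=P[(np.hypot(P[...,0]-cx,P[...,1]-cy)<r)&(P[...,2]>z0)&(P[...,2]<z1)]
    print(nm,len(q),((q.min(0)+q.max(0))/2).round(4),np.ptp(q,axis=0).round(3),np.median(q[:,2]).round(4))
save(t,"t4.png")
E
```

```text
cap 1196 [ 0.5943 -0.0523  0.1475] [0.032 0.031 0.005] 0.1478 0.8436073508374676 [ 0.59429018 -0.05324847  0.41401878] [ 0.63727564  0.7306427  -0.39710866] 41.4
grip 47 [0.5073 0.2953 0.1507] [0.02  0.019 0.018] 0.1525
collar 110 [0.5074 0.2978 0.0939] [0.04  0.045 0.015] 0.0942
```

View pics/w4.png

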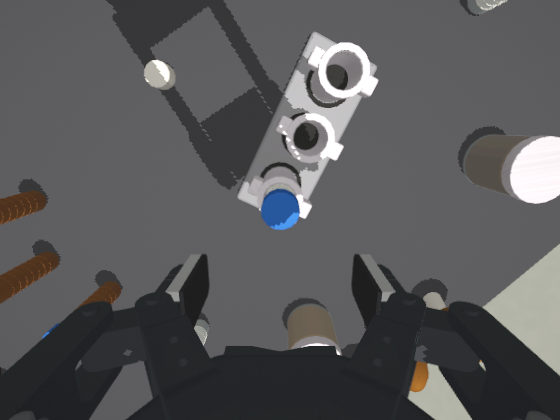

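The tube stands upright in the full-depth bucket with its cap at (281,209). The cap top is 0.148 above the bench, so about 44 mm stands out. I'll hand in.

```bash
python3 -c "
from h import *
print(ctrl.hand_in())"
```

```text
the job is handed in; nothing more can be done
None
```

I found the full-depth bucket by feel, set the collar there, returned the rod to its holder and lowered the long tube fully home. The job was handed in at about 41 s.

**Finding the bucket:** the first two buckets bottomed at about 53.5 mm and 58 mm, so both have plugs. The third, with the most negative y, bottomed at about 74.6 mm. I held the rod there at about 8 N for 0.5 s. The end-of-move force readings never showed more than about 8 N on any bucket.

**Last checks:**
- **Rod:** it stands let go in its holder with the grip top at 0.152 m, as at the start. The collar reads about 0.031 m, within the 0.022 to 0.037 m allowed.
- **Long tube:** it was released after touching the floor at about 2 N. Its cap is within about 1 mm of the bucket axis, and about 44 mm stands out, where 41 to 47 mm is expected.
- **Bystanders:** no knocks showed in the force readings, but I did not re-measure the bystanders' positions at the end.
- **Disagreements:** none of the checks failed. The cameras differed from each other by only 1 to 2.5 mm.

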